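# Set the slab roller to the gauge bar and back off for the canvas

### The arm

A 6-joint arm with a two-finger parallel gripper is mounted at the origin on a cart in front of the work surface, level with it; the furniture and walls round the work are solid. World frame = base frame: x ahead of the robot, y to its left, z up, the work surface at z = 0. Lengths are in m, angles in rad, forces in N, time in s.
With the tool pointing down it reaches from about 0.35 to 0.95 m from the base axis. Payload 17.4 kg.
Tool frame: the origin (TCP) lies on the centre line of the jaws, within the pads' length; the fingertips stand 22 mm ahead of it and the grasp point (between the pads) lies 3 mm ahead of it; y points along the fingers, z is the direction in which the jaws open and shut, and the axes are right-handed (so a half turn about y gives the same grasp; the last joint's range is limited). The gripper opens to 93 mm and grips with 3 to 60 N. Pads are 15 mm wide; open, the fingers measure 128 mm over their backs; the gripper's body (75 mm by 188 mm) begins 65 mm behind the grasp point.
Start: joints at [-1.374, 0.116, 1.442, -0, 1.584, -0.038], TCP at [0.157, -0.656, 0.241] pointing down, gripper open.
Joint ranges: [-2.83, 2.83], [-0.83, 2.19], [0.07, 2.5], [-1.14, 4.28], [0.01, 3], [-2.97, 2.97]. Speed limits (rad/s): [1.89, 1.89, 2.22, 3.14, 3.14, 3.14].

### API

Orientations are given as a unit quaternion [w, x, y, z].
In Python, from rig import * gives the robot as it stands. The module is installed in compiled form; this text tells all that it offers.
- The arm moves only by the tool carry_out, never from a script. Its argument "targets" is a list that holds one entry, the list of rows, each a list of 7 numbers: the shift along the tool's x, y, z in cm, then the turn, a rotation vector about the tool's x, y, z in degrees, then the finger opening in cm, from 0 to 9.3. In form: [[[dx, dy, dz, ax, ay, az, grip], ...]]. A call has 1 to 20 rows; each row shifts and turns the commanded pose from where the row before left it, along the tool's axes as they then stand; what a row does not reach is not made up. A row lasts 1/12 s, in which the tool goes at most 41.7 mm and 7.16 degrees, less where a joint would pass 70% of its speed; a pose out of reach is approached as far as the arm can. A call with a gripper value outside its range is refused whole. The fingers move at their own pace and stop on an object; the grip force is fixed at half the most. Time passes only in rows, so rows that do not move let the fingers close. It gives the time, the measured TCP pose, the force and the opening at its end, in the units of the state.
- state(): the state, without advancing time (a new reading comes with each control period).
- snapshot(name): name is "scene" or "top" or "wrist"; returns the picture (400x640x3 uint8, blue, green, red); there is no depth.
- camera_model(name): a dict with "fx", "fy", "cx", "cy" (pixels), "k1" (the pictures are not rectified: a ray, as slopes to the right and down, at radius r is drawn at 1 + k1 r^2 times it, then the intrinsics apply), "cam_to_world" (4x4, takes a point from camera to world coordinates). Camera axes: x right, y up, looking along -z (the intrinsics and any distortion apply to the point x, -y, -z); pixel columns grow to the right and rows downward; lengths in m; the calibration is good to about 2 mm. A picture is of the moment at which its call begins: read the wrist's pose just before it. camera_model takes no time and is no camera call; for the wrist camera it gives the pose at the moment of the call.
- finish_job(): hands the job in, once; it reports no verdict.
Trained networks look in the newest picture that a camera, given by its name, has taken for a name from the list of things; names that differ only in an ending like _2 or _b are one class to them, and where a whole thing is asked for, a point or a joint stands for the part that bears it (a point fixed in the world has none). Each returns a list of dicts, best first, with "p" (0 to 1); they miss things now and then, are a little off and sometimes report something else, mostly with a low value. They report only what shows in the picture. A call takes as long as a camera call.
- outline_of(camera, query): "mask" (400x640 bool, what is visible of it) and "at" ([column, row] in pixels, amid what is visible of it).
The state is a dict: "t": time; "joints": joint angles; "qvel": joint speeds; "effort": joint torques, N m; "ee_pos": TCP position; "tool_rot": TCP orientation; "ft_force": force on the tool from outside, world axes, zero at the start; "wrist_torque": the same for the moment, N m; "width": finger opening in m.
Only numpy, scipy, OpenCV 4.12 (cv2) and the standard library are available. Lean on these libraries where they do the work, as an engineer would, in place of code of your own. Each camera call takes 0.05 s, during which the arm holds its last target. There are 200 camera calls.

### The job

Set the little slab roller to the metal gauge bar that lies to the left of its bed: lay the bar on the bed, nose first, and slide it between the edge guides and under the roller until its cross-piece butts against the guides. Then turn the wing screw on top clockwise until the roller seats firmly on the bar, and back it off a quarter turn to leave room for the canvas. Finish with your fingers still gripping the wing and keep it there so that I can tighten the lock nut; leave the bar in place and the jars, timer, kidney and stamp where they are.

Things in the scene. Friction and masses are not known exactly. Their poses are not given: they have to be found in the camera images.
- slab_roller: grey cast slab roller on a wooden bed, fixed to the table. Origin on the table under the screw axis; x = feeding direction, y left, z up. Bed: 97 mm wide, top 22 mm up, front end at x -130 mm. Crosshead over the axis: x -33 to +33 mm, y -64 to +64 mm, top 118 mm up, on cheeks with inner faces at y -49 and +49 mm. Feet to y -75 and +75 mm; crank on the right out to y -108 mm, may stay as it is
- guides (a point): on the bed's top, midway between the mouths of the two steel edge guides, 65 mm in front (-x) of the screw axis; axes as the slab roller's. The guides are 10 mm high; their mouths narrow from 48 mm here to 34 mm at 13 mm further on (+x), then run straight to 37 mm from here. The roller (36 mm across, 88 mm long) lies beyond, its axis 65 mm from here
- wing (a point): the thumbscrew's steel wing: on the screw axis, at mid-height of the wing, 168 mm above the table at joint value 0. An upright plate 9 mm thick (this point's x), 48 mm wide (its y), 28 mm high, alike after half a turn; pinch it from above across the 9 mm. It turns and sinks with the screw. Below its lower edge the stem and a slack hexagonal lock nut (top 133 mm above the table, 31 mm across, not handled)
- thumbscrew (a joint): angle of the thumbscrew in rad, growing as it is turned clockwise seen from above; screw, wing, yoke and roller go down 1.91 mm a rad (12 mm a turn). It stays where it is left; turning takes 0.08 N m. With the gauge bar under the roller it seats at about 2.62 and goes stiff: 0.2 N m more for each 0.1 rad. It starts between 0.2 and 1.0, the roller 3 to 5 mm clear of the bar's top
- gauge_grip (a point): loose aluminium gauge bar, 0.3 kg, at the centre of its wooden fin grip, 32 mm above the bar's underside. Fin 40 mm long (this point's x), 14 mm thick (y), from 12 to 52 mm above the underside; pinch it from above across the 14 mm. The bar is 12 mm thick, 30 mm wide, from 27 mm behind this point (-x) to its nose 132 mm ahead. Starts on the table left of the roller's bed, nose pointing about to the left (+y)
- cross_piece (a point): centre of the front face of the gauge bar's cross-piece, 37 mm ahead (+x) of the middle of the fin and 6 mm above the underside. The cross-piece is 64 mm wide, 12 mm thick, level with the bar, and too wide to enter the guides: with the bar home it rests against the guides' mouths, within about 2 mm of the guides point in x, and the nose is then 30 mm beyond the screw axis
- yoke: steel yoke that carries roller, crank and thumbscrew; moves only up and down in the cheeks, with the screw. Origin: the slab roller's origin, lower by the screw's travel
- gauge: the same gauge bar; origin at its underside below the middle of the fin
- timer: white clockwork kitchen timer with an orange dial, 64 mm across, 42 mm high; stands behind the slab roller to the left; to be left alone
- glaze_jar_a: white glaze jar with a black lid, 53 mm across, 62 mm high; stands beside the slab roller to the left; to be left alone
- glaze_jar_b: green lidded glaze jar with a white lid, 49 mm across, 56 mm high; stands behind the right end of the tool chest; to be left alone
- glaze_jar_c: ochre lidded glaze jar with a black lid, 53 mm across, 62 mm high; stands right of the tool chest; to be left alone
- rubber_kidney: flat red rubber kidney, 44 x 85 x 8 mm, lying to the left of the slab roller; to be left alone
- stamp: wooden texture stamp, 30 x 30 mm, 56 mm high, standing behind the tool chest; to be left alone

How it is judged:
On the way, in this order (a step that is already met when the one before it is completed fails the run):
1. the gauge bar lies on the bed under the roller, its cross-piece against the edge guides (x of gauge_grip in the frame of slab_roller between -0.111 and -0.095 m and y of gauge_grip in the frame of slab_roller between -0.006 and 0.006 m and angle between the x axis of gauge_grip and the x axis of slab_roller, either way round below 0.08 rad and angle between gauge_grip's own z axis and vertical below 0.06 rad and z of gauge_grip in the frame of slab_roller between 0.05 and 0.059 m), for 0.1 s.
2. the screw has been turned down until the roller seats on the gauge bar (all of step 1 and value of joint thumbscrew above 2.45 rad and contact force between yoke and gauge above 10 N), for 0.1 s.
3. the screw has been backed off a quarter turn (all of step 1 and value of joint thumbscrew between 0.7 and 1.45 rad), for 0.1 s.
At the end, for the whole second after the job is handed in: The fingers still grip the wing (over 3 N) and the screw stands still, a quarter turn back from the seat (to within about 20 degrees), so that the roller is clear of the gauge bar; the bar still lies flat on the bed under the roller with its cross-piece within 8 mm of the guides' mouths (all of step 3 and contact force between yoke and gauge below 0.5 N and contact force between the fingers and yoke above 3 N and velocity of joint thumbscrew between -0.1 and 0.1 rad/s); the arm keeps its last pose, push and grip.
It fails at once if one of the jars, the timer, kidney or stamp is moved by more than 3 cm (distance of any of timer, glaze_jar_a, glaze_jar_b, glaze_jar_c, rubber_kidney, stamp from where it was at the start of the episode above 0.03 m).
It also fails if it takes over 64 s, if anything falls off the work surface, if the arm or the gripper's body presses on something with over 40 N, if the wrist force passes 120 N, or if a joint passes its speed limit or range.

## Working session

There is one attempt and no reset: what is moved stays moved. The work goes in short steps, Python scripts to look and compute and a tool call to move; the robot and the scene stay as the last step left them, time stands still between calls to the robot, and variables do not carry over. Pictures are saved under pics/ and viewed, about 8 in all and at most 12, crops included, and the job is handed in when it is done.

Besides the shell and the picture viewer there is one more tool, called after "Request:" by a JSON object that holds its "op" and its "data". carry_out: Moves the arm, as the interface text tells. Its arguments: {"type":"object","properties":{"targets":{"type":"array","items":{"type":"array","items":{"type":"array","items":{"type":"number"}}}}},"required":["targets"]}

```bash
mkdir -p pics; cat > h.py <<'E'
from rig import *
import numpy as np, cv2
from scipy.spatial.transform import Rotation as R
def ray(cam,u,v):
    m=camera_model(cam); x=(u-m['cx'])/m['fx']; y=(v-m['cy'])/m['fy']
    a,b=x,y
    for _ in range(20):
        s=1+m['k1']*(a*a+b*b); a,b=x/s,y/s
    T=np.array(m['cam_to_world']); return T[:3,3],T[:3,:3]@np.array([a,-b,-1.])
def onz(cam,u,v,z):
    o,d=ray(cam,u,v); return o+d*(z-o[2])/d[2]
def proj(cam,P):
    m=camera_model(cam); T=np.array(m['cam_to_world']); p=T[:3,:3].T@(np.asarray(P,float)-T[:3,3])
    a,b=p[0]/-p[2],-p[1]/-p[2]; s=1+m['k1']*(a*a+b*b)
    return np.array([m['fx']*a*s+m['cx'],m['fy']*b*s+m['cy']])
E
python3 - <<'E'
from h import *
s=state(); print({k:np.round(v,3).tolist() for k,v in s.items()})
for c in ['scene','top']:
    cv2.imwrite(f'pics/{c}0.png',snapshot(c)); m=camera_model(c); print(c,np.round(m['cam_to_world'],3).tolist(),m['fx'],m['k1'])
    for q in ['gauge','slab_roller','gauge_grip','cross_piece','thumbscrew','wing','guides','yoke','rubber_kidney','timer','glaze_jar_a']:
        try:
            for d in outline_of(c,q)[:2]:
                ys,xs=np.nonzero(d['mask']); print(q,round(d['p'],2),np.round(d['at']),xs.min(),xs.max(),ys.min(),ys.max(),len(xs))
        except Exception as e: print(q,e)
E
```

```text
{'t': 0.0, 'joints': [-1.374, 0.117, 1.442, 0.0, 1.584, -0.038], 'qvel': [-0.002, 0.001, -0.001, -0.001, -0.002, 0.0], 'effort': [-0.002, -72.127, -62.261, 0.078, 0.024, -0.0], 'ee_pos': [0.157, -0.656, 0.24], 'tool_rot': [0.083, -0.083, 0.703, -0.702], 'ft_force': [-0.202, 0.5, 0.363], 'wrist_torque': [-0.015, -0.012, 0.008], 'width': 0.093}
scene [[-0.343, -0.556, 0.757, 1.406], [0.939, -0.213, 0.269, 0.351], [0.011, 0.803, 0.595, 0.801], [0.0, 0.0, 0.0, 1.0]] 387.18180490123837 -0.016090096856426532
gauge 0.56 [432. 229.] 410 461 217 237 593
slab_roller 0.58 [374. 238.] 339 394 209 267 1700
slab_roller 0.44 [431. 231.] 409 462 217 237 622
gauge_grip 0.97 [429. 232.] 410 462 217 237 582
cross_piece 0.89 [429. 230.] 410 461 217 236 546
thumbscrew 0.57 [371. 218.] 367 377 209 227 147
wing 0.58 [370. 220.] 367 375 209 226 116
guides 0.8 [374. 239.] 341 394 209 267 1630
yoke 0.7 [367. 246.] 340 394 208 257 502
rubber_kidney 0.6 [425. 253.] 418 433 247 264 169
glaze_jar_a 0.74 [216. 194.] 204 221 182 204 346
glaze_jar_a 0.6 [421. 275.] 408 430 259 287 503
top [[0.107, 0.969, -0.221, 0.317], [-0.994, 0.105, -0.023, 0.045], [0.001, 0.222, 0.975, 1.223], [0.0, 0.0, 0.0, 1.0]] 378.0058603256046 -0.0305152394399923
gauge 0.63 [216. 237.] 187 236 225 244 495
slab_roller 0.59 [271. 183.] 247 305 159 218 2270
gauge_grip 0.6 [214. 234.] 187 236 224 244 569
gauge_grip 0.32 [267. 184.] 247 304 159 218 2276
cross_piece 0.72 [214. 237.] 187 236 225 243 498
cross_piece 0.4 [270. 186.] 246 305 158 219 2378
thumbscrew 0.6 [266. 164.] 263 271 160 172 67
wing 0.39 [266. 167.] 262 271 159 172 83
guides 0.95 [269. 186.] 247 306 159 218 2229
yoke 0.62 [295. 170.] 261 305 159 182 193
rubber_kidney 0.8 [223. 198.] 216 229 183 206 247
timer 0.53 [243. 154.] 232 251 146 163 277
glaze_jar_a 0.74 [423. 172.] 417 431 165 179 171
glaze_jar_a 0.59 [227. 167.] 219 237 158 177 275
```

```bash
python3 - <<'E'
import cv2,numpy as np
a=cv2.imread('pics/scene0.png')[170:310,300:500]; b=cv2.imread('pics/top0.png')[130:270,160:360]
cv2.imwrite('pics/both0.png',np.vstack([cv2.resize(x[:,:],(800,560))[:] for x in (a,)]))
cv2.imwrite('pics/topc.png',cv2.resize(b,(800,560),interpolation=cv2.INTER_CUBIC))
E
```

```text
(no output)
```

View pics/topc.png

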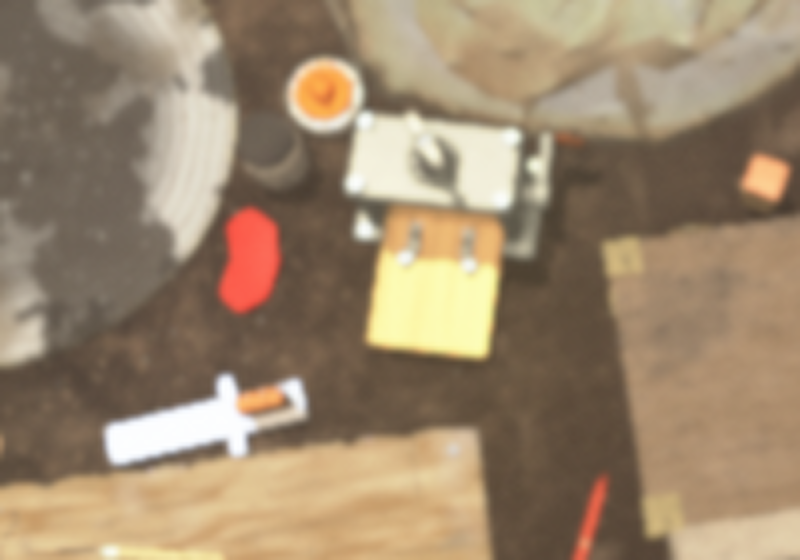

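View pics/both0.png

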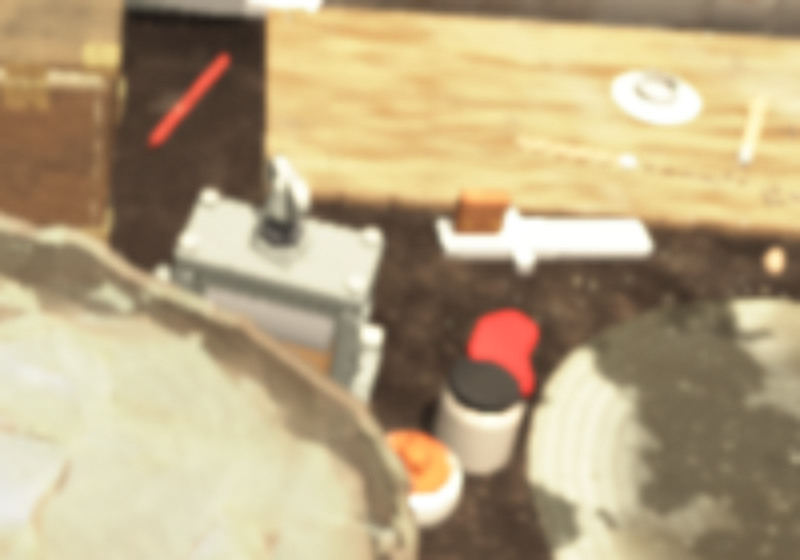

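The top view (crop ×4, offset 160,130) shows the bar's fin at about (262,400) with its nose at (110,445). It also shows the bed front from (368,347) to (490,358), the crosshead, and the wing at (428,140). Next I fit the poses.

```bash
python3 - <<'E'
from h import *
from scipy.optimize import least_squares
t=lambda u,v:(160+u/4,130+v/4); s=lambda u,v:(300+u/4,170+v/4)
def fit(obs,x0):
    def f(p):
        c,n=np.cos(p[2]),np.sin(p[2]); r=[]
        for cam,P,uv in obs:
            W=[p[0]+c*P[0]-n*P[1],p[1]+n*P[0]+c*P[1],P[2]]; r+=list(proj(cam,W)-uv)
        return np.array(r)
    o=least_squares(f,x0,loss='soft_l1'); print(np.round(o.x,4),np.round(f(o.x).reshape(-1,2),1).tolist()); return o.x
print(onz('top',*t(262,400),.052),onz('top',*t(428,145),.18))
ro=[('top',(.033,.064,.118),t(360,112)),('top',(.033,-.064,.118),t(523,128)),('top',(-.033,-.064,.118),t(516,210)),('top',(-.033,.064,.118),t(345,192)),
('top',(-.13,.0485,.022),t(367,346)),('top',(-.13,-.0485,.022),t(490,358)),
('scene',(-.033,.064,.118),s(383,233)),('scene',(-.033,-.064,.118),s(208,192)),('scene',(.033,-.064,.118),s(178,248))]
ro.pop(6) ; ro=ro[:6]
r=fit(ro,[.5,0,0])
g=[('top',(.132,.015,.012),t(113,466)),('top',(.132,-.015,.012),t(104,427)),('top',(.037,.032,.012),t(232,457)),('top',(.037,-.032,.012),t(217,378)),('top',(-.02,0,.052),t(285,393)),('top',(.02,0,.052),t(238,401)),('top',(-.027,-.015,.012),t(303,380)),('top',(-.027,.015,.012),t(308,414))]
g=fit(g,[.3,.1,1.6])
# scene residual check
for P in [(.033,.064,.118),(-.033,.064,.118),(-.033,-.064,.118),(.033,-.064,.118),(0,0,.18)]:
    c,n=np.cos(r[2]),np.sin(r[2]); q=proj('scene',[r[0]+c*P[0]-n*P[1],r[1]+n*P[0]+c*P[1],P[2]]); print(P,np.round((q-[300,170])*4))
E
```

```text
[0.43398369 0.34727439 0.052     ] [0.61605917 0.22490723 0.18      ]
[0.6216 0.2281 0.0022] [[-0.3, -0.1], [0.3, 0.1], [-0.5, 0.4], [0.2, 0.6], [0.6, -0.7], [-0.3, -0.5]]
[0.4346 0.3495 1.9299] [[0.1, -0.5], [0.7, 0.2], [0.5, -0.4], [0.4, 0.1], [-0.2, -0.1], [-1.0, 1.1], [-0.7, -0.3], [-0.0, 0.2]]
(0.033, 0.064, 0.118) [365. 292.]
(-0.033, 0.064, 0.118) [384. 228.]
(-0.033, -0.064, 0.118) [201. 186.]
(0.033, -0.064, 0.118) [173. 245.]
(0, 0, 0.18) [289. 164.]
```

```bash
cat >> h.py <<'E'
def tool(): 
    s=state(); return np.array(s['ee_pos']),R.from_quat(s['tool_rot'],scalar_first=True)
def delta(p0,R0,p,Rt):
    "shift cm / turn deg in tool axes from (p0,R0) to (p,Rt)"
    d=R0.inv().apply(np.array(p)-p0)*100; w=(R0.inv()*Rt).as_rotvec(degrees=True)
    return np.round(d,2),np.round(w,2)
def down(yaw):
    "tool y down, tool z at heading yaw"
    z=np.array([np.cos(yaw),np.sin(yaw),0]); y=np.array([0,0,-1.]); return R.from_matrix(np.stack([np.cross(y,z),y,z],1))
E
python3 - <<'E'
from h import *
p,r=tool(); print(p,np.round(r.as_matrix(),3).tolist())
m=camera_model('wrist'); T=np.array(m['cam_to_world']); print('cam in tool',np.round(r.inv().apply(T[:3,3]-p),3),np.round((r.inv()*R.from_matrix(T[:3,:3])).as_matrix(),2).tolist(),m['fx'])
for yaw in (1.93+np.pi/2,1.93-np.pi/2):
    print(yaw, delta(p,r,[.5,-.2,.26],down(yaw)),delta(p,r,[.434,.349,.25],down(yaw)))
E
```

```text
[ 0.15702374 -0.65649185  0.24063192] [[-0.973, -0.0, 0.233], [-0.233, 0.0, -0.973], [0.0, -1.0, -0.0]]
cam in tool [-0.081 -0.144  0.001] [[-0.0, -0.96, -0.29], [-0.0, 0.29, -0.96], [1.0, -0.0, -0.0]] 304.55294409551294
3.5007963267948963 (array([-43.98,  -1.94, -36.42]), array([ 0.  , 82.87,  0.  ])) (array([-50.33,  -0.93, -91.35]), array([ 0.  , 82.87,  0.  ]))
0.3592036732051034 (array([-43.98,  -1.94, -36.42]), array([  0.  , -97.13,  -0.  ])) (array([-50.33,  -0.93, -91.35]), array([  0.  , -97.13,  -0.  ]))
```

Request:
{"op": "carry_out", "data": {"targets": [[[-3.14, -0.14, -2.6, 0, 0, 0, 9.3], [-3.14, -0.14, -2.6, 0, 0, 0, 9.3], [-3.14, -0.14, -2.6, 0, 0, 0, 9.3], [-3.14, -0.14, -2.6, 0, 0, 0, 9.3], [-3.14, -0.14, -2.6, 0, 0, 0, 9.3], [-3.14, -0.14, -2.6, 0, 0, 0, 9.3], [-3.14, -0.14, -2.6, 0, 0, 0, 9.3], [-3.14, -0.14, -2.6, 0, 0, 0, 9.3], [-3.14, -0.14, -2.6, 0, 0, 0, 9.3], [-3.14, -0.14, -2.6, 0, 0, 0, 9.3], [-3.14, -0.14, -2.6, 0, 0, 0, 9.3], [-3.14, -0.14, -2.6, 0, 0, 0, 9.3], [-3.14, -0.14, -2.6, 0, 0, 0, 9.3], [-3.14, -0.14, -2.6, 0, 0, 0, 9.3], [0, 0, 0, 0, 0, 0, 9.3]]]}}

```text
t: 2.45
ee_pos: [0.5027, -0.1954, 0.2605]
tool_rot: [0.085, -0.084, 0.702, -0.702]
ft_force: [-0.2, -0.1, -0.0]
width: 0.0931
```

Request:
{"op": "carry_out", "data": {"targets": [[[-0.45, 0.07, -3.92, 0, 0, 0, 9.3], [-0.45, 0.07, -3.92, 0, 0, 0, 9.3], [-0.45, 0.07, -3.92, 0, 0, 0, 9.3], [-0.45, 0.07, -3.92, 0, 0, 0, 9.3], [-0.45, 0.07, -3.92, 0, 0, 0, 9.3], [-0.45, 0.07, -3.92, 0, 0, 0, 9.3], [-0.45, 0.07, -3.92, 0, 0, 0, 9.3], [-0.45, 0.07, -3.92, 0, 0, 0, 9.3], [-0.45, 0.07, -3.92, 0, 0, 0, 9.3], [-0.45, 0.07, -3.92, 0, 0, 0, 9.3], [-0.45, 0.07, -3.92, 0, 0, 0, 9.3], [-0.45, 0.07, -3.92, 0, 0, 0, 9.3], [-0.45, 0.07, -3.92, 0, 0, 0, 9.3], [-0.45, 0.07, -3.92, 0, 0, 0, 9.3], [0, 0, 0, 0, 0, 0, 9.3]]]}}

```text
t: 3.7
ee_pos: [0.4322, 0.3529, 0.2497]
tool_rot: [0.084, -0.085, 0.702, -0.702]
ft_force: [0.1, 0.1, -0.3]
width: 0.093
```

Request:
{"op": "carry_out", "data": {"targets": [[[0, 0, 0, 0, 6.9, 0, 9.3], [0, 0, 0, 0, 6.9, 0, 9.3], [0, 0, 0, 0, 6.9, 0, 9.3], [0, 0, 0, 0, 6.9, 0, 9.3], [0, 0, 0, 0, 6.9, 0, 9.3], [0, 0, 0, 0, 6.9, 0, 9.3], [0, 0, 0, 0, 6.9, 0, 9.3], [0, 0, 0, 0, 6.9, 0, 9.3], [0, 0, 0, 0, 6.9, 0, 9.3], [0, 0, 0, 0, 6.9, 0, 9.3], [0, 0, 0, 0, 6.9, 0, 9.3], [0, 0, 0, 0, 6.9, 0, 9.3], [0, 0, 0, 0, 0, 0, 9.3], [0, 0, 0, 0, 0, 0, 9.3]]]}}

```text
t: 4.87
ee_pos: [0.4888, 0.2398, 0.2444]
tool_rot: [-0.374, 0.323, 0.632, -0.597]
ft_force: [0.0, 0.2, 0.7]
width: 0.0932
```

```bash
python3 - <<'E'
from h import *
s=state(); print(s['t'],np.round(s['joints'],3),np.round(s['ee_pos'],4))
im=snapshot('wrist')
g=(.4346,.3495,1.93); c,n=np.cos(g[2]),np.sin(g[2])
for P in [(.132,.015,.012),(.132,-.015,.012),(.037,.032,.012),(.037,-.032,.012),(.02,0,.052),(-.02,0,.052),(-.027,.015,.012),(-.027,-.015,.012)]:
    q=proj('wrist',[g[0]+c*P[0]-n*P[1],g[1]+n*P[0]+c*P[1],P[2]]); print(P,np.round(q)); cv2.circle(im,tuple(int(x) for x in q),2,(0,0,255),-1)
cv2.imwrite('pics/w1.png',im)
E
```

```text
4.8667 [ 0.364 -0.17   1.718  0.088  1.601  2.968] [0.4888 0.2398 0.2444]
(0.132, 0.015, 0.012) [311. 323.]
(0.132, -0.015, 0.012) [291. 320.]
(0.037, 0.032, 0.012) [333. 274.]
(0.037, -0.032, 0.012) [289. 267.]
(0.02, 0, 0.052) [312. 278.]
(-0.02, 0, 0.052) [318. 251.]
(-0.027, 0.015, 0.012) [330. 233.]
(-0.027, -0.015, 0.012) [308. 230.]
```

View pics/w1.png

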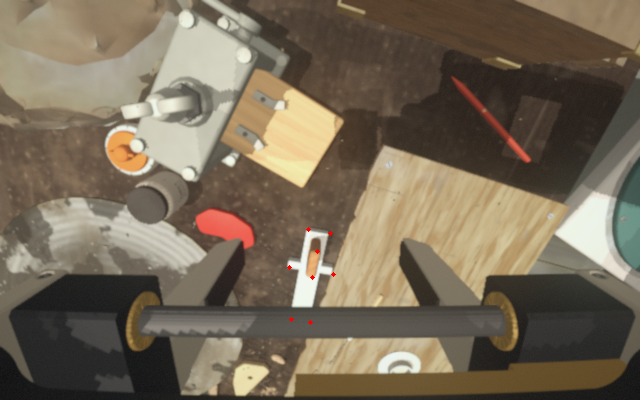

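The wrist view shows the bar where the fit put it: my dots lie on the cross-piece (289–333, 270), the fin (315, 262) and the end (318, 232). The last joint stopped at its +2.97 limit, so I unwind the other way.

```bash
python3 - <<'E'
from h import *
p,r=tool(); m=r.as_matrix(); h=np.arctan2(m[1,2],m[0,2]); print(h, np.degrees(3.5008-h), np.round(m,3).tolist())
E
```

```text
-2.599983827846888 349.5491650572937 [[-0.514, -0.038, -0.857], [0.853, 0.08, -0.515], [0.088, -0.996, -0.008]]
```

Request:
{"op": "carry_out", "data": {"targets": [[[0, 0, 0, 0, -7.1, 0, 9.3], [0, 0, 0, 0, -7.1, 0, 9.3], [0, 0, 0, 0, -7.1, 0, 9.3], [0, 0, 0, 0, -7.1, 0, 9.3], [0, 0, 0, 0, -7.1, 0, 9.3], [0, 0, 0, 0, -7.1, 0, 9.3], [0, 0, 0, 0, -7.1, 0, 9.3], [0, 0, 0, 0, -7.1, 0, 9.3], [0, 0, 0, 0, -7.1, 0, 9.3], [0, 0, 0, 0, -7.1, 0, 9.3], [0, 0, 0, 0, -7.1, 0, 9.3], [0, 0, 0, 0, -7.1, 0, 9.3], [0, 0, 0, 0, -7.1, 0, 9.3], [0, 0, 0, 0, -7.1, 0, 9.3], [0, 0, 0, 0, -7.1, 0, 9.3], [0, 0, 0, 0, -7.1, 0, 9.3], [0, 0, 0, 0, -7.1, 0, 9.3], [0, 0, 0, 0, -7.1, 0, 9.3], [0, 0, 0, 0, -7.1, 0, 9.3], [0, 0, 0, 0, -7.1, 0, 9.3]]]}}

```text
t: 6.58
ee_pos: [0.4876, 0.2429, 0.2447]
tool_rot: [0.48, -0.462, 0.557, -0.497]
ft_force: [0.2, -0.3, 0.8]
width: 0.0929
```

```bash
python3 - <<'E'
from h import *
p,r=tool(); m=r.as_matrix(); h=np.arctan2(m[1,2],m[0,2]); print(h, np.round(state()['joints'],3))
g=np.array([.4346,.3495]); 
d=delta(p,r,[*g,.2],down(h)); print(d, 'remaining turn',np.degrees(3.5008-h))
E
```

```text
-0.10961917523127974 [ 0.37  -0.17   1.717  0.088  1.601  0.484]
(array([-9.64,  5.5 , -6.22]), array([ 2.69, -0.1 , -4.29])) remaining turn 206.86178101385593
```

Request:
{"op": "carry_out", "data": {"targets": [[[-2.41, 1.37, -1.56, 0.67, 0, -1.07, 9.3], [-2.41, 1.37, -1.56, 0.67, 0, -1.07, 9.3], [-2.41, 1.37, -1.56, 0.67, 0, -1.07, 9.3], [-2.41, 1.37, -1.56, 0.67, 0, -1.07, 9.3], [0, 0, 0, 0, -7.13, 0, 9.3], [0, 0, 0, 0, -7.13, 0, 9.3], [0, 0, 0, 0, -7.13, 0, 9.3], [0, 0, 0, 0, -7.13, 0, 9.3], [0, 0, 0, 0, -7.13, 0, 9.3], [0, 0, 0, 0, -7.13, 0, 9.3], [0, 0, 0, 0, -7.13, 0, 9.3], [0, 0, 0, 0, -7.13, 0, 9.3], [0, 0, 0, 0, -7.13, 0, 9.3], [0, 0, 0, 0, -7.13, 0, 9.3], [0, 0, 0, 0, -7.13, 0, 9.3], [0, 0, 0, 0, -7.13, 0, 9.3], [0, 0, 0, 0, -7.13, 0, 9.3], [0, 0, 0, 0, -7.13, 0, 9.3], [0, 0, 0, 0, -7.13, 0, 9.3]]]}}

```text
t: 8.17
ee_pos: [0.4357, 0.3485, 0.1963]
tool_rot: [0.704, -0.704, -0.065, 0.065]
ft_force: [0.4, -0.1, -1.2]
width: 0.093
```

Request:
{"op": "carry_out", "data": {"targets": [[[0, 0, 0, 0, -7.13, 0, 9.3], [0, 0, 0, 0, -7.13, 0, 9.3], [0, 0, 0, 0, -7.13, 0, 9.3], [0, 0, 0, 0, -7.13, 0, 9.3], [0, 0, 0, 0, -7.13, 0, 9.3], [0, 0, 0, 0, -7.13, 0, 9.3], [0, 0, 0, 0, -7.13, 0, 9.3], [0, 0, 0, 0, -7.13, 0, 9.3], [0, 0, 0, 0, -7.13, 0, 9.3], [0, 0, 0, 0, -7.13, 0, 9.3], [0, 0, 0, 0, -7.13, 0, 9.3], [0, 0, 0, 0, -7.13, 0, 9.3], [0, 0, 0, 0, -7.13, 0, 9.3], [0, 0, 0, 0, -7.13, 0, 9.3], [0, 0, 0, 0, 0, 0, 9.3], [0, 0, 0, 0, 0, 0, 9.3]]]}}

```text
t: 9.5
ee_pos: [0.4359, 0.3482, 0.1963]
tool_rot: [0.407, -0.407, -0.578, 0.579]
ft_force: [-0.2, -0.4, -0.7]
width: 0.0931
```

```bash
python3 - <<'E'
from h import *
s=state(); p,r=tool(); m=r.as_matrix(); h=np.arctan2(m[1,2],m[0,2]); print(s['t'],p,h%6.2832, np.round(s['joints'],3))
im=snapshot('wrist')
g=(.4346,.3495,1.93); c,n=np.cos(g[2]),np.sin(g[2])
for P in [(.132,.015,.012),(.132,-.015,.012),(.037,.032,.012),(.037,-.032,.012),(.02,0,.052),(-.02,0,.052),(-.027,.015,.012),(-.027,-.015,.012)]:
    q=proj('wrist',[g[0]+c*P[0]-n*P[1],g[1]+n*P[0]+c*P[1],P[2]]); print(P,np.round(q)); cv2.circle(im,tuple(int(x) for x in q),1,(0,0,255),-1)
cv2.imwrite('pics/w2.png',cv2.resize(im[50:350,120:520],(800,600)))
print(delta(p,r,[g[0]+.01*c,g[1]+.01*n,.037],down(g[2]+np.pi/2)))
E
```

```text
9.5 [0.43594679 0.34818508 0.19627064] 3.4865512661747413 [ 6.280e-01 -1.240e-01  1.753e+00  1.000e-03  1.514e+00 -2.859e+00]
(0.132, 0.015, 0.012) [336. 294.]
(0.132, -0.015, 0.012) [312. 294.]
(0.037, 0.032, 0.012) [351. 221.]
(0.037, -0.032, 0.012) [295. 222.]
(0.02, 0, 0.052) [323. 220.]
(-0.02, 0, 0.052) [322. 181.]
(-0.027, 0.015, 0.012) [336. 166.]
(-0.027, -0.015, 0.012) [308. 167.]
(array([ 1.16, 15.93,  0.08]), array([-0.05, -0.82,  0.02]))
```

View pics/w2.png

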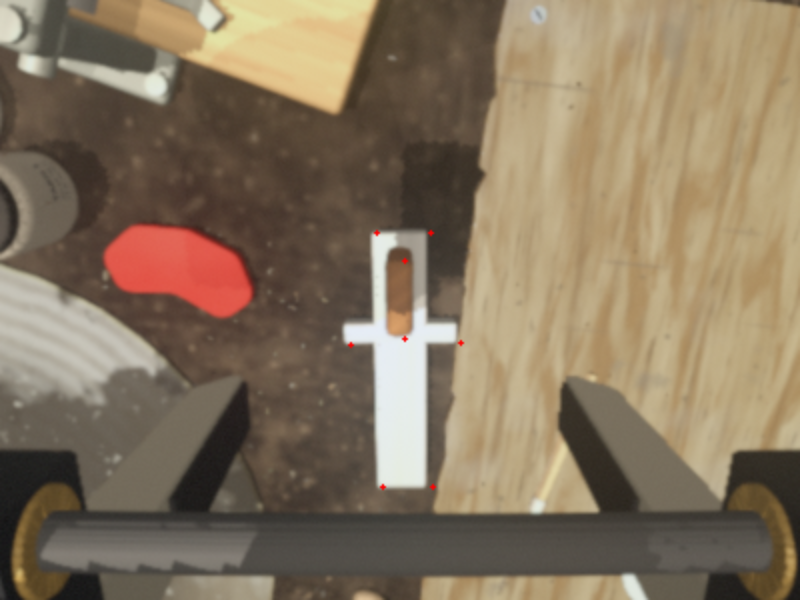

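The bar (centre line at crop x≈400, cross-piece front at y≈343) lies about 5 crop pixels left of my dots. I refit it from this view.

```bash
python3 - <<'E'
from h import *
from scipy.optimize import least_squares
obs=[((-.027,-.015,.012),(371,231)),((-.027,.015,.012),(427,231)),((.132,-.015,.012),(378,487)),((.132,.015,.012),(426,487)),((.037,-.032,.012),(344,342)),((.037,.032,.012),(457,342)),((0,0,.052),(399,292))]
def f(g):
    c,n=np.cos(g[2]),np.sin(g[2])
    return np.concatenate([proj('wrist',[g[0]+c*P[0]-n*P[1],g[1]+n*P[0]+c*P[1],P[2]])-(120+uv[0]/2,50+uv[1]/2) for P,uv in obs])
g=least_squares(f,[.4346,.3495,1.93],loss='soft_l1').x; print(g,np.round(f(g),1))
p,r=tool(); c,n=np.cos(g[2]),np.sin(g[2])
print(delta(p,r,[g[0]+.01*c,g[1]+.01*n,.037],down(g[2]+np.pi/2)))
E
```

```text
[0.43779324 0.34947926 1.92408769] [ 0.2 -0.  -0.1 -0.3 -0.2 -0.4  0.1 -0.6  0.2  0.2 -0.4 -0.3  0.1  3.5]
(array([ 1.07, 15.93, -0.22]), array([-0.05, -0.54,  0.02]))
```

Request:
{"op": "carry_out", "data": {"targets": [[[0.27, 1.5, -0.05, 0, -0.2, 0, 4], [0.27, 1.5, -0.05, 0, -0.2, 0, 4], [0.27, 1.5, -0.06, 0, -0.14, 0, 4], [0.26, 1.5, -0.06, 0, 0, 0, 4], [0, 2, 0, 0, 0, 0, 4], [0, 2, 0, 0, 0, 0, 4], [0, 2, 0, 0, 0, 0, 4], [0, 2, 0, 0, 0, 0, 4], [0, 1, 0, 0, 0, 0, 4], [0, 0.5, 0, 0, 0, 0, 4], [0, 0.43, 0, 0, 0, 0, 4], [0, 0, 0, 0, 0, 0, 4]]]}}

```text
t: 10.55
ee_pos: [0.4347, 0.3584, 0.0369]
tool_rot: [0.404, -0.403, -0.58, 0.581]
ft_force: [0.2, 0.1, 0.1]
width: 0.0396
```

Request:
{"op": "carry_out", "data": {"targets": [[[0, 0, 0, 0, 0, 0, 1], [0, 0, 0, 0, 0, 0, 0.5], [0, 0, 0, 0, 0, 0, 0.5], [0, 0, 0, 0, 0, 0, 0.5], [0, 0, 0, 0, 0, 0, 0.5], [0, 0, 0, 0, 0, 0, 0.5], [0, 0, 0, 0, 0, 0, 0.5]]]}}

```text
t: 11.13
ee_pos: [0.4348, 0.3583, 0.0373]
tool_rot: [0.404, -0.403, -0.581, 0.581]
ft_force: [-1.9, -1.2, 6.1]
width: 0.0138
```

Request:
{"op": "carry_out", "data": {"targets": [[[0, -1, 0, 0, 0, 0, 0.5], [0, -2, 0, 0, 0, 0, 0.5], [0, -3, 0, 0, 0, 0, 0.5], [0, -3, 0, 0, 0, 0, 0.5], [0, -1.5, 0, 0, 3, 0, 0.5], [0, 0, 0, 0, 5.2, 0, 0.5], [0, 0, 0, 0, 6.5, 0, 0.5], [0, 0, 0, 0, 6.5, 0, 0.5], [0, 0, 0, 0, 6.5, 0, 0.5], [0, 0, 0, 0, 6.5, 0, 0.5], [0, 0, 0, 0, 6.5, 0, 0.5], [0, 0, 0, 0, 6.5, 0, 0.5], [0, 0, 0, 0, 6.5, 0, 0.5], [0, 0, 0, 0, 6.5, 0, 0.5], [0, 0, 0, 0, 6.5, 0, 0.5], [0, 0, 0, 0, 6.5, 0, 0.5], [0, 0, 0, 0, 6.5, 0, 0.5], [0, 0, 0, 0, 6.5, 0, 0.5], [0, 0, 0, 0, 6.5, 0, 0.5], [0, 0, 0, 0, 6.5, 0, 0.5]]]}}

```text
t: 12.8
ee_pos: [0.4345, 0.358, 0.1416]
tool_rot: [-0.704, 0.704, 0.066, -0.068]
ft_force: [-1.1, -0.4, -3.8]
width: 0.0139
```

Request:
{"op": "carry_out", "data": {"targets": [[[0, 0, 0, 0, 6.5, 0, 0.5], [0, 0, 0, 0, 4.5, 0, 0.5], [-0.3, 0, -2, 0, 0, 0, 0.5], [-0.3, 0, -2, 0, 0, 0, 0.5], [-0.3, 0, -2, 0, 0, 0, 0.5], [-0.3, 0, -2, 0, 0, 0, 0.5], [-0.3, 0, -2, 0, 0, 0, 0.5], [-0.3, 0, -2, 0, 0, 0, 0.5], [0, 0, -1, 0, 0, 0, 0.5], [0, 0, 0, 0, 0, 0, 0.5], [0, 0, 0, 0, 0, 0, 0.5], [0, 0, 0, 0, 0, 0, 0.5]]]}}

```text
t: 13.8
ee_pos: [0.4174, 0.2288, 0.1419]
tool_rot: [0.707, -0.707, -0.001, 0.002]
ft_force: [0.4, 0.2, -4.1]
width: 0.0135
```

```bash
python3 - <<'E'
from h import *
s=state(); p,r=tool(); m=r.as_matrix(); h=np.arctan2(m[1,2],m[0,2]); print(s['t'],p,h, m[2],np.round(s['joints'],3),s['width'],s['wrist_torque'],s['ft_force'])
im=snapshot('wrist')
b=p[2]-.037; 
for P in [(.132,.015,.012),(.132,-.015,.012),(.037,.032,.012),(.037,-.032,.012),(0,0,.052)]:
    q=proj('wrist',[p[0]-.01+P[0],p[1]+P[1],b+P[2]]); print(P,np.round(q)); cv2.circle(im,tuple(int(x) for x in q),1,(0,0,255),-1)
for P in [(-.13,.0485,.022),(-.13,-.0485,.022),(-.033,.064,.118),(-.033,-.064,.118),(-.065,0.024,.032),(-.065,-.024,.032)]:
    q=proj('wrist',[.6216+P[0],.2281+P[1],P[2]]);print(P,np.round(q)); cv2.circle(im,tuple(int(x) for x in q),1,(255,0,0),-1)
cv2.imwrite('pics/w3.png',cv2.resize(im[0:300,120:520],(800,600)))
E
```

```text
13.8 [0.41741465 0.22875525 0.1419041 ] 1.574815916412124 [-1.26252089e-03 -9.99999194e-01  1.37611009e-04] [ 4.470e-01 -2.870e-01  1.980e+00  1.000e-03  1.450e+00 -1.128e+00] 0.01350551895209989 [ 0.0336722  -0.0350527   0.00933008] [ 0.42256851  0.17528962 -4.09567636]
(0.132, 0.015, 0.012) [343. 400.]
(0.132, -0.015, 0.012) [302. 400.]
(0.037, 0.032, 0.012) [373. 288.]
(0.037, -0.032, 0.012) [272. 288.]
(0, 0, 0.052) [324. 266.]
(-0.13, 0.0485, 0.022) [371. 277.]
(-0.13, -0.0485, 0.022) [272. 276.]
(-0.033, 0.064, 0.118) [402. 447.]
(-0.033, -0.064, 0.118) [240. 447.]
(-0.065, 0.024, 0.032) [345. 339.]
(-0.065, -0.024, 0.032) [298. 338.]
```

View pics/w3.png

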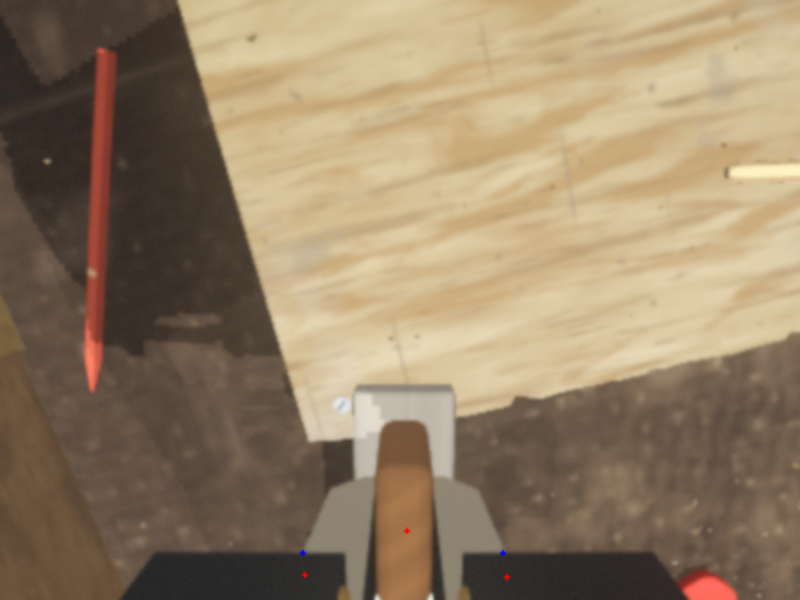

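The wrist camera looks back from here: fin at crop (404,530), bar end level at y≈388, so it can't see the guides. I refine the roller pose from the earlier wrist views instead, and take top and scene pictures for droop.

```bash
python3 - <<'E'
from h import *
import h as H
from scipy.optimize import least_squares
p,r=tool(); T=np.array(camera_model('wrist')['cam_to_world']); X=np.eye(4); Tt=np.eye(4); Tt[:3,:3]=r.as_matrix(); Tt[:3,3]=p; X=np.linalg.inv(Tt)@T
base=camera_model('wrist')
def mk(p,Rm):
    A=np.eye(4); A[:3,:3]=Rm; A[:3,3]=p; d=dict(base); d['cam_to_world']=A@X; return d
w1=mk([.4888,.2398,.2444],R.from_matrix([[-0.514,-0.038,-0.857],[0.853,0.08,-0.515],[0.088,-0.996,-0.008]]).as_matrix())
w2=mk([.43595,.34819,.19627],down(3.48655).as_matrix())
M={'w1':w1,'w2':w2}; orig=camera_model
H.camera_model=lambda c: M[c] if c in M else orig(c)
for c,uv in [('w1',(343,122)),('w1',(303,187)),('w2',(289,106.5))]: print(c,H.onz(c,*uv,.022))
for uv in [(247,55),(190,173),(137,145),(186,18)]: print('bolt',H.onz('w1',*uv,.122))
print('guide tips z.032',H.onz('w1',285,105,.032),H.onz('w1',264,149,.032)); print('nut',H.onz('w1',184,101,.133))
print('wing ends',H.onz('w1',128,112,.178),H.onz('w1',205,97,.178))
for c in ['top','scene']: cv2.imwrite(f'pics/{c}3.png',snapshot(c))
a=cv2.imread('pics/top3.png')[140:240,190:340]; b=cv2.imread('pics/scene3.png')[170:270,320:470]
cv2.imwrite('pics/c3.png',np.hstack([cv2.resize(x,(400,267),interpolation=cv2.INTER_CUBIC) for x in(a,b)]) if 0 else np.vstack([cv2.resize(x,(450,300),interpolation=cv2.INTER_CUBIC) for x in(a,b)]))
E
```

```text
w1 [0.49571233 0.18631889 0.022     ]
w1 [0.49589747 0.2784583  0.022     ]
w2 [0.49641754 0.27949898 0.022     ]
bolt [0.59802198 0.17454993 0.122     ]
bolt [0.5998327  0.28646438 0.122     ]
bolt [0.64990003 0.28703811 0.122     ]
bolt [0.64968024 0.17478438 0.122     ]
guide tips z.032 [0.56113616 0.20301873 0.032     ] [0.55861225 0.25834834 0.032     ]
nut [0.62374025 0.22877153 0.133     ]
wing ends [0.63771174 0.24188594 0.178     ] [0.59694944 0.20732391 0.178     ]
```

View pics/c3.png

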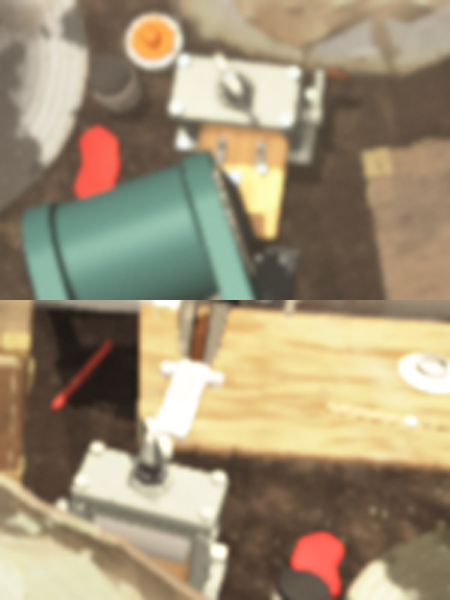

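Request:
{"op": "carry_out", "data": {"targets": [[[0, 1.5, 0.17, 0, 0.2, 0, 0.5], [0, 2, 0, 0, 0, 0, 0.5], [0, 2, 0, 0, 0, 0, 0.5], [0, 1.4, 0, 0, 0, 0, 0.5], [0, 0.7, 0, 0, 0, 0, 0.5], [0, 0.3, 0, 0, 0, 0, 0.5], [0, 0, 0, 0, 0, 0, 0.5], [0, 0, 0, 0, 0, 0, 0.5]]]}}

```text
t: 14.62
ee_pos: [0.4176, 0.2302, 0.0637]
tool_rot: [0.707, -0.707, -0.0, 0.0]
ft_force: [-0.1, -0.1, -1.8]
width: 0.0139
```

```bash
python3 - <<'E'
from h import *
p,r=tool(); s=state(); print(p,s['ft_force'],s['wrist_torque'])
im=snapshot('scene'); b=p[2]-.037
for dz in (0,-.006):
  for P in [(.132,.015,.012),(.132,-.015,.012),(.037,.032,.012),(.037,-.032,.012)]:
    q=proj('scene',[p[0]-.01+P[0],p[1]+P[1],b+P[2]+dz*P[0]/.132]); print(dz,P,np.round(q,1)); 
    if dz==0: cv2.circle(im,tuple(int(round(x*8)) for x in q),8,(0,0,255),-1,shift=3)
cv2.imwrite('pics/s4.png',cv2.resize(im[180:280,320:440],(720,600),interpolation=cv2.INTER_CUBIC))
E
```

```text
[0.41756078 0.23018291 0.06369545] [-0.07659686 -0.08181868 -1.78849992] [0.08511427 0.01277037 0.00822634]
0 (0.132, 0.015, 0.012) [379.6 233.5]
0 (0.132, -0.015, 0.012) [369.6 231.1]
0 (0.037, 0.032, 0.012) [391.5 215.7]
0 (0.037, -0.032, 0.012) [371.5 211.1]
-0.006 (0.132, 0.015, 0.012) [379.3 235.1]
-0.006 (0.132, -0.015, 0.012) [369.4 232.6]
-0.006 (0.037, 0.032, 0.012) [391.5 216.1]
-0.006 (0.037, -0.032, 0.012) [371.4 211.5]
```

View pics/s4.png

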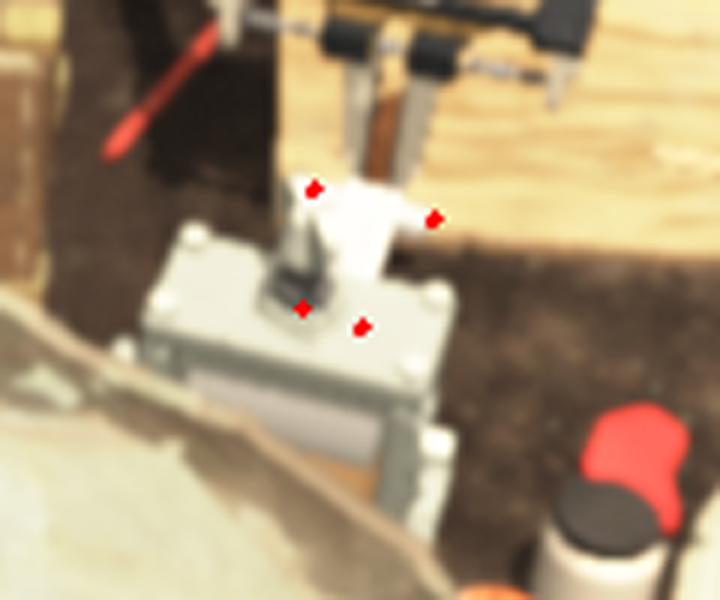

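The cross-piece corners lie on my dots (314,189 and 433,219), and the nose is hidden behind the crosshead. I lower slowly and feel for the bed.

Request:
{"op": "carry_out", "data": {"targets": [[[0, 0.1, 0, 0, 0, 0, 0.5], [0, 0.1, 0, 0, 0, 0, 0.5], [0, 0, 0, 0, 0, 0, 0.5]]]}}

```text
t: 14.92
ee_pos: [0.4173, 0.2299, 0.0611]
tool_rot: [0.707, -0.707, 0.0, 0.0]
ft_force: [0.2, -0.2, -3.7]
width: 0.0136
```

Request:
{"op": "carry_out", "data": {"targets": [[[0, 0.1, 0, 0, 0, 0, 0.5], [0, 0.1, 0, 0, 0, 0, 0.5], [0, 0, 0, 0, 0, 0, 0.5]]]}}

```text
t: 15.17
ee_pos: [0.4173, 0.2299, 0.0591]
tool_rot: [0.707, -0.707, 0.0, 0.001]
ft_force: [-3.2, -0.0, 2.2]
width: 0.0139
```

Request:
{"op": "carry_out", "data": {"targets": [[[0, -0.07, 0, 0, 0, 0, 0.5], [0.5, 0, 0, 0, 0, 0, 0.5], [0.7, 0, 0, 0, 0, 0, 0.5], [0.7, 0, 0, 0, 0, 0, 0.5], [0.7, 0, 0, 0, 0, 0, 0.5], [0.7, 0, 0, 0, 0, 0, 0.5], [0.7, 0, 0, 0, 0, 0, 0.5], [0.5, 0, 0, 0, 0, 0, 0.5], [0, 0, 0, 0, 0, 0, 0.5]]]}}

```text
t: 15.92
ee_pos: [0.4631, 0.2298, 0.0594]
tool_rot: [-0.707, 0.707, -0.0, -0.0]
ft_force: [0.6, 0.6, -3.6]
width: 0.0139
```

```bash
python3 - <<'E'
from h import *
s=state(); print(s['ee_pos'],s['ft_force'],s['wrist_torque'])
E
```

```text
[0.46313965 0.22980624 0.05941322] [ 0.62030159  0.57404857 -3.56827048] [ 0.00313569  0.00038786 -0.02062609]
```

Request:
{"op": "carry_out", "data": {"targets": [[[0.5, 0, 0, 0, 0, 0, 0.5], [0.7, 0, 0, 0, 0, 0, 0.5], [0.7, 0, 0, 0, 0, 0, 0.5], [0.7, 0, 0, 0, 0, 0, 0.5], [0.7, 0, 0, 0, 0, 0, 0.5], [0.7, 0, 0, 0, 0, 0, 0.5], [0.7, 0, 0, 0, 0, 0, 0.5], [0.5, 0, 0, 0, 0, 0, 0.5], [0.2, 0, 0, 0, 0, 0, 0.5], [0, 0, 0, 0, 0, 0, 0.5]]]}}

```text
t: 16.75
ee_pos: [0.5166, 0.2299, 0.0593]
tool_rot: [-0.707, 0.707, -0.0, -0.001]
ft_force: [0.6, 0.3, -3.1]
width: 0.0143
```

Request:
{"op": "carry_out", "data": {"targets": [[[0.2, 0, 0, 0, 0, 0, 0.5], [0.2, 0, 0, 0, 0, 0, 0.5], [0.2, 0, 0, 0, 0, 0, 0.5], [0, 0, 0, 0, 0, 0, 0.5]]]}}

```text
t: 17.08
ee_pos: [0.5224, 0.23, 0.0596]
tool_rot: [-0.707, 0.707, -0.0, -0.0]
ft_force: [-0.3, 0.6, -2.7]
width: 0.0138
```

Request:
{"op": "carry_out", "data": {"targets": [[[0.2, 0, 0, 0, 0, 0, 0.5], [0.2, 0, 0, 0, 0, 0, 0.5], [0, 0, 0, 0, 0, 0, 0.5]]]}}

```text
t: 17.33
ee_pos: [0.5265, 0.2299, 0.0595]
tool_rot: [-0.707, 0.707, -0.0, -0.001]
ft_force: [0.1, 0.5, -2.8]
width: 0.014
```

Request:
{"op": "carry_out", "data": {"targets": [[[0.15, 0, 0, 0, 0, 0, 0.5], [0.15, 0, 0, 0, 0, 0, 0.5], [0, 0, 0, 0, 0, 0, 0.5]]]}}

```text
t: 17.58
ee_pos: [0.5293, 0.2299, 0.0594]
tool_rot: [-0.707, 0.707, -0.0, -0.001]
ft_force: [-0.9, 1.0, -2.5]
width: 0.0133
```

Request:
{"op": "carry_out", "data": {"targets": [[[0.15, 0, 0, 0, 0, 0, 0.5], [0.15, 0, 0, 0, 0, 0, 0.5], [0, 0, 0, 0, 0, 0, 0.5]]]}}

```text
t: 17.83
ee_pos: [0.5305, 0.23, 0.0593]
tool_rot: [-0.707, 0.707, -0.002, -0.002]
ft_force: [-20.9, -0.7, 7.6]
width: 0.0138
```

Request:
{"op": "carry_out", "data": {"targets": [[[-0.1, 0.05, 0, 0, 0, 0, 0.5], [0, 0, 0, 0, 0, 0, 0.5], [0, 0, 0, 0, 0, 0, 4], [0, 0, 0, 0, 0, 0, 4], [0, 0, 0, 0, 0, 0, 4], [0, -1, 0, 0, 0, 0, 4], [0, -3, 0, 0, 0, 0, 4], [0, -4, 0, 0, 0, 0, 4], [0, -4, 0, 0, 0, 0, 4], [0, -4, 0, 0, 0, 0, 4], [0, -2, 0, 0, 0, 0, 4], [0, 0, 0, 0, 0, 0, 4]]]}}

```text
t: 18.83
ee_pos: [0.5326, 0.2304, 0.2458]
tool_rot: [0.708, -0.706, -0.002, -0.002]
ft_force: [0.7, 0.4, -0.6]
width: 0.0399
```

```bash
python3 - <<'E'
from h import *
p,r=tool(); s=state(); print(s['t'],p,s['joints'],s['width'])
T=snapshot('top'); S=snapshot('scene'); W=snapshot('wrist')
for P in [(-.065,.032,.034),(-.065,-.032,.034),(-.102-.02,0,.074),(-.102+.02,0,.074)]: print(P,proj('top',[.622+P[0],.2301+P[1],P[2]]))
cv2.imwrite('pics/top5.png',T);cv2.imwrite('pics/scene5.png',S);cv2.imwrite('pics/w5.png',W)
a=cv2.resize(T[150:230,220:340],(480,320),interpolation=cv2.INTER_CUBIC); b=cv2.resize(S[190:270,320:420],(320,256),interpolation=cv2.INTER_CUBIC)
o=np.zeros((580,800,3),np.uint8); o[:320,:480]=a; o[:256,480:]=b; o[320:576,:410]=cv2.resize(W,(410,256)); cv2.imwrite('pics/c5.png',o)
for d in outline_of('scene','wing')[:1]+outline_of('top','wing')[:1]: ys,xs=np.nonzero(d['mask']); print(d['p'],xs.min(),xs.max(),ys.min(),ys.max())
E
```

```text
18.8333 [0.53264824 0.23035547 0.24575149] [ 3.64101770e-01 -9.59298384e-02  1.64689749e+00  2.59966701e-04
  1.58348690e+00 -1.20717424e+00] 0.03991581966873126
(-0.065, 0.032, 0.034) [259.002967   195.74231669]
(-0.065, -0.032, 0.034) [278.68907496 197.82804342]
(-0.122, 0, 0.074) [264.68805781 211.99147689]
(-0.08199999999999999, 0, 0.074) [266.46464814 199.36672662]
```

View pics/c5.png

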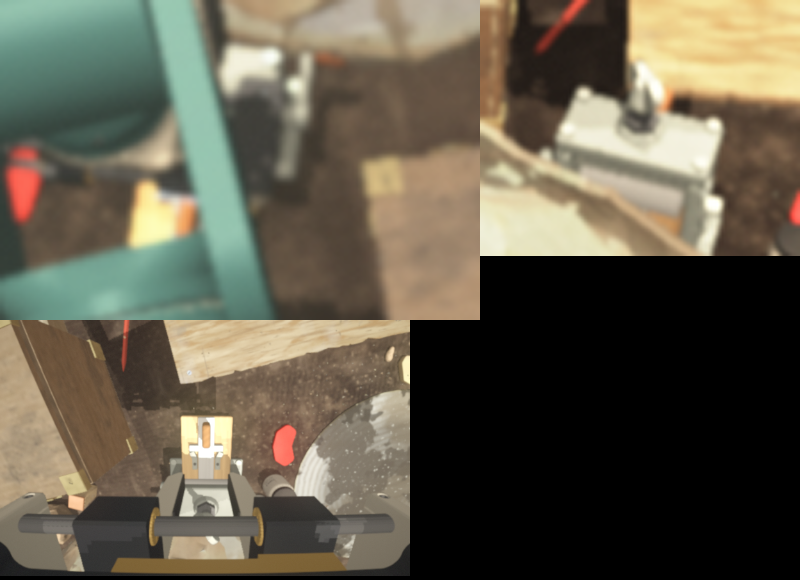

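The wrist view shows the bar seated on the bed between the guides; the wing is hidden by the jaws. The first wrist picture showed it clearly, so I measure its angle there.

```bash
python3 - <<'E'
import cv2
a=cv2.imread('pics/w1.png')[60:160,100:230]; cv2.imwrite('pics/w1c.png',cv2.resize(a,(780,600),interpolation=cv2.INTER_CUBIC))
E
```

```text
(no output)
```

View pics/w1c.png

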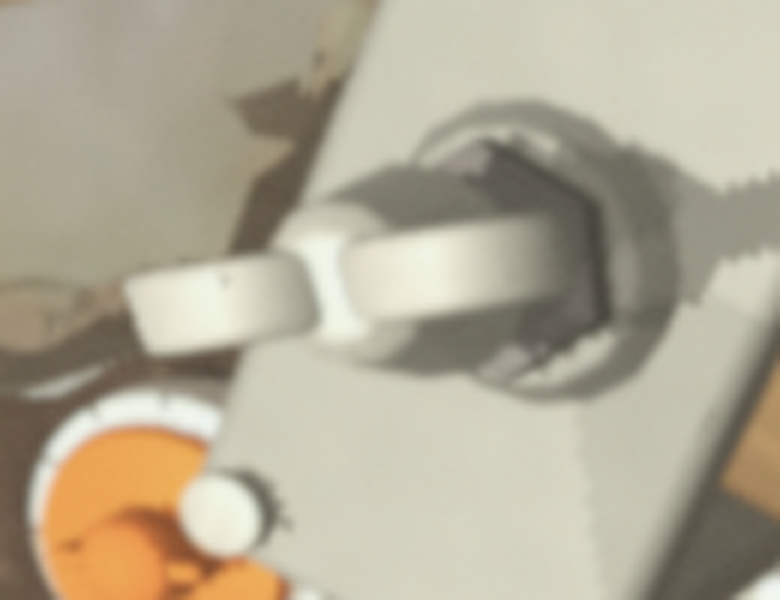

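The wing lies in the crop from about (138,316) to (555,258), with its hub at (330,285). I compare that with the plate model at several angles.

```bash
python3 - <<'E'
from h import *
import h as H
p,r=tool(); T=np.array(camera_model('wrist')['cam_to_world']); Tt=np.eye(4); Tt[:3,:3]=r.as_matrix(); Tt[:3,3]=p; X=np.linalg.inv(Tt)@T
base=dict(camera_model('wrist')); A=np.eye(4); A[:3,:3]=R.from_matrix([[-0.514,-0.038,-0.857],[0.853,0.08,-0.515],[0.088,-0.996,-0.008]]).as_matrix(); A[:3,3]=[.4888,.2398,.2444]; base['cam_to_world']=A@X
H.camera_model=lambda c: base
ax=np.array([.623,.2305])
L=[(138,316),(230,305),(300,293),(360,282),(450,270),(555,258)]
for q in (.2,.4,.5,.6,.7,.8,.9,1.0):
    u=np.array([np.sin(q),np.cos(q)]); n=np.array([u[1],-u[0]]); o=[]
    for a,b in L:
        c,d=H.ray('w',100+a/6,60+b/6); t=((ax-c[:2])@n)/(d[:2]@n); w=c+t*d; o.append((round(1000*float((w[:2]-ax)@u)),round(1000*float(w[2]))))
    print(q,o)
print('hub z.178',H.onz('w',100+330/6,60+285/6,.175), 'nut', H.onz('w',100+490/6,60+255/6,.133))
E
```

```text
0.2 [(0, 212), (0, 197), (0, 184), (0, 171), (0, 149), (1, 115)]
0.4 [(-1, 212), (0, 197), (0, 184), (0, 171), (0, 148), (1, 114)]
0.5 [(-1, 213), (0, 197), (0, 184), (0, 172), (0, 148), (2, 113)]
0.6 [(-1, 213), (0, 197), (0, 184), (-1, 172), (0, 148), (2, 112)]
0.7 [(-2, 214), (0, 196), (0, 184), (-1, 172), (0, 148), (3, 109)]
0.8 [(-3, 216), (0, 196), (0, 184), (-2, 174), (1, 148), (7, 101)]
0.9 [(-185, 492), (-27, 241), (38, 116), (-329, 792), (-33, 218), (-93, 338)]
1.0 [(3, 207), (0, 197), (0, 183), (2, 167), (-1, 150), (-6, 131)]
hub z.178 [0.62416892 0.23096894 0.175     ] nut [0.62492428 0.23073531 0.133     ]
```

```bash
python3 - <<'E'
from h import *
p,r=tool(); t=down(np.pi-.88)
print(delta(p,r,p,t)); print(delta(p,t,[.6235,.2305,.25],t),delta(p,t,[.6235,.2305,.172],t))
E
```

```text
(array([0., 0., 0.]), array([-1.000e-02, -3.955e+01, -1.700e-01]))
(array([ 7.17, -1.23, -5.83]), array([0., 0., 0.])) (array([ 7.17,  6.57, -5.83]), array([0., 0., 0.]))
```

Request:
{"op": "carry_out", "data": {"targets": [[[0, 0, 0, 0, -6.6, 0, 5], [0, 0, 0, 0, -6.6, 0, 5], [0, 0, 0, 0, -6.6, 0, 5], [0, 0, 0, 0, -6.6, 0, 5], [0, 0, 0, 0, -6.6, 0, 5], [0, 0, 0, 0, -6.55, 0, 5], [1.8, 0, -1.46, 0, 0, 0, 5], [1.8, 0, -1.46, 0, 0, 0, 5], [1.8, 0, -1.46, 0, 0, 0, 5], [1.77, 0, -1.45, 0, 0, 0, 5], [0, 0, 0, 0, 0, 0, 5], [0, 1.5, 0, 0, 0, 0, 5], [0, 1.5, 0, 0, 0, 0, 5], [0, 1.5, 0, 0, 0, 0, 5], [0, 1, 0, 0, 0, 0, 5], [0, 0.7, 0, 0, 0, 0, 5], [0, 0.37, 0, 0, 0, 0, 5], [0, 0, 0, 0, 0, 0, 5]]]}}

```text
t: 20.58
ee_pos: [0.6233, 0.2307, 0.1723]
tool_rot: [0.665, -0.665, -0.239, 0.24]
ft_force: [-1.1, -0.2, -0.8]
width: 0.0502
```

```bash
python3 - <<'E'
from h import *
p,r=tool(); s=state(); print(s['t'],p,s['joints'],s['ft_force'],delta(p,r,[.6235,.2305,.172],down(np.pi-.88)))
S=snapshot('scene'); W=snapshot('wrist')
o=np.zeros((580,800,3),np.uint8); o[:500,:400]=cv2.resize(S[160:260,340:420],(400,500),interpolation=cv2.INTER_CUBIC); o[:,400:]=cv2.resize(W[110:400,220:420],(400,580)); cv2.imwrite('pics/c6.png',o)
E
```

```text
20.5833 [0.62332147 0.23067272 0.17230621] [ 3.15924842e-01  1.20486509e-01  1.54765853e+00  3.34361923e-04
  1.47545650e+00 -1.94582368e+00] [-1.08871767 -0.21737196 -0.82325981] (array([ 0.  ,  0.03, -0.02]), array([-0.06,  0.01, -0.1 ]))
```

View pics/c6.png

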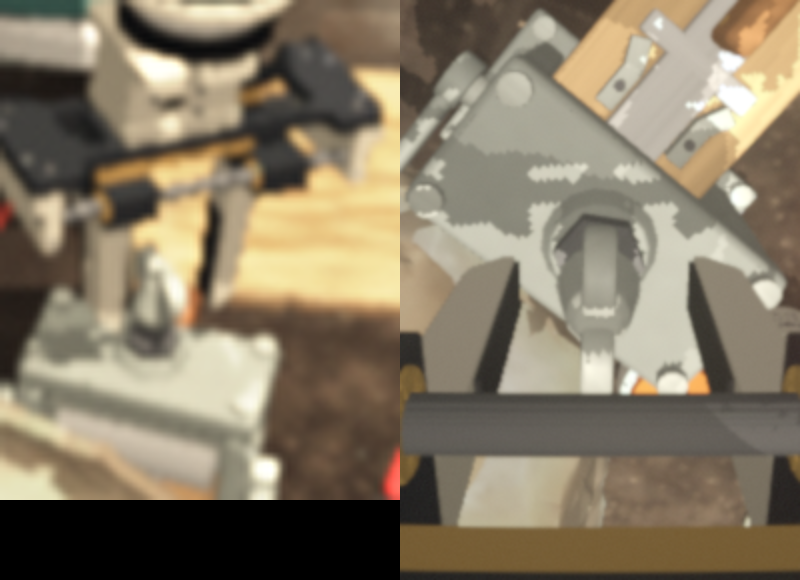

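The wing is edge-on at (598,310), midway between the finger edges (519 and 688). The bar lies between the guides with its cross-piece at the mouths. I close.

Request:
{"op": "carry_out", "data": {"targets": [[[0, 0, 0, 0, 0, 0, 2], [0, 0, 0, 0, 0, 0, 0.2], [0, 0, 0, 0, 0, 0, 0.2], [0, 0, 0, 0, 0, 0, 0.2], [0, 0, 0, 0, 0, 0, 0.2], [0, 0, 0, 0, 0, 0, 0.2], [0, 0, 0, 0, 0, 0, 0.2], [0, 0, 0, 0, 0, 0, 0.2]]]}}

```text
t: 21.35
ee_pos: [0.6246, 0.2298, 0.1733]
tool_rot: [-0.665, 0.666, 0.239, -0.239]
ft_force: [7.7, -7.3, -2.0]
width: 0.0087
```

```bash
python3 - <<'E'
from h import *
p,r=tool(); s=state(); m=r.as_matrix(); print(s['t'],p,s['ft_force'],s['wrist_torque'],s['width'],np.pi-np.arctan2(m[1,2],m[0,2]))
E
```

```text
21.35 [0.62455774 0.22976277 0.17325702] [ 7.73966158 -7.28711814 -1.99547218] [-1.06693621 -1.3701722  -0.1053155 ] 0.008694809673209 0.8807590771583689
```

Request:
{"op": "carry_out", "data": {"targets": [[[0, 0, -0.12, 0, 0, 0, 0.2], [0, 0, 0, 0, 0, 0, 0.2], [0, 0.01, 0, 0, 3, 0, 0.2], [0, 0.02, 0, 0, 6, 0, 0.2], [0, 0.02, 0, 0, 6, 0, 0.2], [0, 0.02, 0, 0, 6, 0, 0.2], [0, 0.02, 0, 0, 6, 0, 0.2], [0, 0.02, 0, 0, 6, 0, 0.2], [0, 0.02, 0, 0, 6, 0, 0.2], [0, 0.01, 0, 0, 3, 0, 0.2], [0, 0, 0, 0, 0, 0, 0.2]]]}}

```text
t: 22.27
ee_pos: [0.6246, 0.2298, 0.1718]
tool_rot: [-0.707, 0.707, -0.016, 0.016]
ft_force: [2.0, 0.0, 0.2]
width: 0.0087
```

```bash
python3 - <<'E'
from h import *
p,r=tool(); s=state(); m=r.as_matrix(); print(s['t'],p,s['ft_force'],s['wrist_torque'],s['width'],np.pi-np.arctan2(m[1,2],m[0,2]))
E
```

```text
22.2667 [0.62460926 0.22977706 0.17180948] [1.95346415 0.01596081 0.22705928] [ 0.00213556 -0.56463253 -0.06173055] 0.008694728130101794 1.6157204638503864
```

Request:
{"op": "carry_out", "data": {"targets": [[[0, 0.01, 0, 0, 4, 0, 0.2], [0, 0.02, 0, 0, 6, 0, 0.2], [0, 0.02, 0, 0, 6, 0, 0.2], [0, 0.02, 0, 0, 6, 0, 0.2], [0, 0.02, 0, 0, 6, 0, 0.2], [0, 0.02, 0, 0, 6, 0, 0.2], [0, 0.02, 0, 0, 6, 0, 0.2], [0, 0.02, 0, 0, 6, 0, 0.2], [0, 0.01, 0, 0, 4, 0, 0.2], [0, 0, 0, 0, 0, 0, 0.2]]]}}

```text
t: 23.1
ee_pos: [0.6247, 0.2299, 0.1702]
tool_rot: [-0.634, 0.634, -0.313, 0.313]
ft_force: [3.9, 1.3, -0.3]
width: 0.0086
```

```bash
cat > q.py <<'E'
from h import *
p,r=tool(); s=state(); m=r.as_matrix(); print(s['t'],p,s['ft_force'],s['wrist_torque'],s['width'],(np.pi-np.arctan2(m[1,2],m[0,2])), s['joints'][5])
E
python3 q.py
```

```text
23.1 [0.62469879 0.2299133  0.17018018] [ 3.89718266  1.30870623 -0.29331423] [ 0.26432012 -0.82900658 -0.08484302] 0.008573757537437188 2.4869718411602535 -0.34046426109219197
```

Request:
{"op": "carry_out", "data": {"targets": [[[0, 0, 0, 0, 2, 0, 0.2], [0, 0, 0, 0, 2, 0, 0.2], [0, 0, 0, 0, 0, 0, 0.2]]]}}

```text
t: 23.35
ee_pos: [0.6247, 0.2299, 0.1701]
tool_rot: [-0.623, 0.624, -0.334, 0.333]
ft_force: [5.0, 1.0, -2.5]
width: 0.0086
```

```bash
python3 q.py
```

```text
23.35 [0.62470536 0.22987788 0.17005722] [ 5.01390292  0.9845855  -2.46880183] [ 0.34297677 -1.03217443  0.0171404 ] 0.0085732858106118 2.5530982511806664 -0.2743919158703044
```

Request:
{"op": "carry_out", "data": {"targets": [[[0, 0, 0, 0, 2, 0, 0.2], [0, 0, 0, 0, 2, 0, 0.2], [0, 0, 0, 0, 0, 0, 0.2]]]}}

```text
t: 23.6
ee_pos: [0.6247, 0.2299, 0.17]
tool_rot: [-0.611, 0.612, -0.355, 0.355]
ft_force: [5.1, 2.2, -3.7]
width: 0.009
```

```bash
python3 q.py
```

```text
23.6 [0.62471154 0.22990081 0.1699574 ] [ 5.09775192  2.18945478 -3.71721196] [ 0.39051854 -1.09612403  0.02534846] 0.009032123045098739 2.6228825166118908 -0.204610180801687
```

Request:
{"op": "carry_out", "data": {"targets": [[[0, 0, 0, 0, 2, 0, 0.2], [0, 0, 0, 0, 2, 0, 0.2], [0, 0, 0, 0, 0, 0, 0.2]]]}}

```text
t: 23.85
ee_pos: [0.6247, 0.2299, 0.1698]
tool_rot: [-0.599, 0.599, -0.376, 0.376]
ft_force: [7.0, 1.7, -5.1]
width: 0.0089
```

```bash
python3 q.py
```

```text
23.85 [0.62469609 0.22990392 0.16980148] [ 7.0118694   1.71524254 -5.05718927] [ 0.40794111 -1.28551072  0.05229913] 0.008889736997827647 2.692600555576709 -0.1348601626410709
```

Request:
{"op": "carry_out", "data": {"targets": [[[0, 0, 0, 0, 2, 0, 0.2], [0, 0, 0, 0, 2, 0, 0.2], [0, 0, 0, 0, 0, 0, 0.2]]]}}

```text
t: 24.1
ee_pos: [0.6247, 0.2299, 0.1697]
tool_rot: [-0.585, 0.585, -0.397, 0.397]
ft_force: [6.2, 2.6, -5.2]
width: 0.0087
```

```bash
python3 q.py
```

```text
24.1 [0.62470626 0.22992196 0.16969741] [ 6.21616515  2.58558244 -5.15820385] [ 0.38445742 -1.39844093  0.18802268] 0.008678598876742587 2.762300407689454 -0.06512924307872879
```

Request:
{"op": "carry_out", "data": {"targets": [[[0, 0, 0, 0, 2, 0, 0.2], [0, 0, 0, 0, 1, 0, 0.2], [0, 0, 0, 0, 0, 0, 0.2], [0, 0, 0, 0, 0, 0, 0.2]]]}}

```text
t: 24.43
ee_pos: [0.6247, 0.2299, 0.1696]
tool_rot: [-0.575, 0.575, -0.412, 0.411]
ft_force: [7.8, 2.0, -5.2]
width: 0.0086
```

```bash
python3 q.py
```

```text
24.4333 [0.6247086  0.22991188 0.16964455] [ 7.83864949  1.96684233 -5.22247237] [ 0.33943456 -1.43491822  0.37055173] 0.008645315125990833 2.8123907671354424 -0.01504322069602955
```

The torque has risen from about 0 to 0.37 N m over the last 7 degrees, so the roller is firmly seated. I back off.

Request:
{"op": "carry_out", "data": {"targets": [[[0, -0.01, 0, 0, -3, 0, 0.2], [0, -0.02, 0, 0, -6, 0, 0.2], [0, -0.02, 0, 0, -6, 0, 0.2], [0, -0.02, 0, 0, -6, 0, 0.2], [0, -0.02, 0, 0, -6, 0, 0.2], [0, -0.02, 0, 0, -6, 0, 0.2], [0, -0.02, 0, 0, -6, 0, 0.2], [0, -0.02, 0, 0, -6, 0, 0.2], [0, -0.02, 0, 0, -6, 0, 0.2], [0, -0.02, 0, 0, -6, 0, 0.2], [0, -0.02, 0, 0, -6, 0, 0.2], [0, -0.02, 0, 0, -6, 0, 0.2], [0, -0.02, 0, 0, -6, 0, 0.2], [0, -0.02, 0, 0, -6, 0, 0.2], [0, -0.02, 0, 0, -6, 0, 0.2], [0, -0.02, 0, 0, -6, 0, 0.2], [0, -0.01, 0, 0, -4, 0, 0.2], [0, 0, 0, 0, 0, 0, 0.2], [0, 0, 0, 0, 0, 0, 0.2], [0, 0, 0, 0, 0, 0, 0.2]]]}}

```text
t: 26.1
ee_pos: [0.6246, 0.2296, 0.1728]
tool_rot: [-0.689, 0.689, 0.158, -0.159]
ft_force: [4.7, 0.2, -4.5]
width: 0.009
```

```bash
python3 q.py; python3 - <<'E'
from h import *
S=snapshot('scene'); W=snapshot('wrist')
o=np.zeros((580,800,3),np.uint8); o[:500,:400]=cv2.resize(S[160:260,340:420],(400,500),interpolation=cv2.INTER_CUBIC); o[:,400:]=cv2.resize(W[110:400,220:420],(400,580)); cv2.imwrite('pics/c7.png',o)
E
```

```text
26.1 [0.62456791 0.22964399 0.17279152] [ 4.72745872  0.23404042 -4.45827345] [ 0.14908402 -1.06396291  0.06062708] 0.008970272263135095 1.119599813009974 -1.7079682963103684
```

View pics/c7.png

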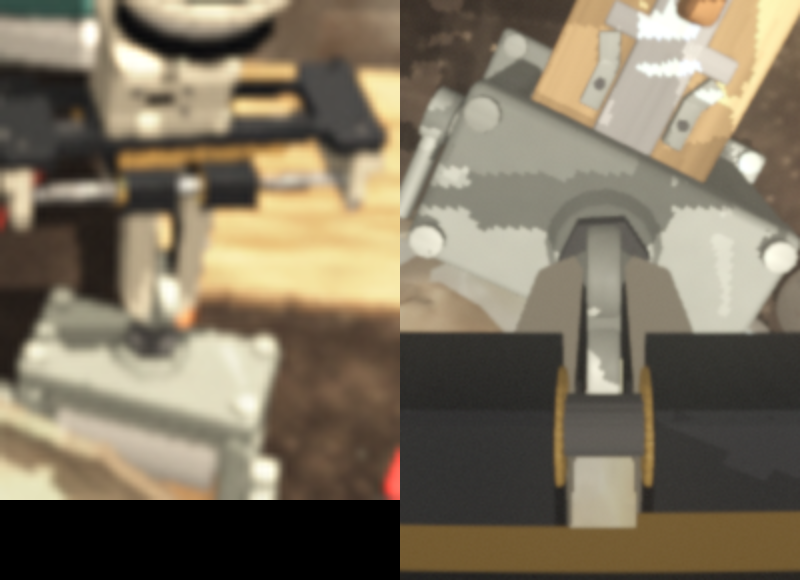

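The wrist view shows the wing held between the pads, and the bar with its cross-piece at the guide mouths (about 625,25 to 735,70). I check that position with numbers.

```bash
python3 - <<'E'
from h import *
im=cv2.imread('pics/c7.png')
f=lambda P:np.round((proj('wrist',[.6240+P[0],.2298+P[1],P[2]])-[220,110])*2+[400,0]).astype(int)
for y in(.032,-.032): print(f((-.065,y,.034)),f((-.077,y,.034)),f((-.065,y*.75,.032)))
for P,c in [((-.065,.032,.034),(0,0,255)),((-.065,-.032,.034),(0,0,255)),((-.065,.024,.032),(255,0,0)),((-.065,-.024,.032),(255,0,0)),((-.102,0,.074),(0,255,0))]: cv2.circle(im,tuple(int(x) for x in f(P)),3,c,-1)
cv2.imwrite('pics/c8.png',cv2.resize(im[0:180,520:780],(780,540),interpolation=cv2.INTER_CUBIC))
E
```

```text
[730  84] [743  60] [715  76]
[606  21] [618  -4] [622  29]
```

View pics/c8.png

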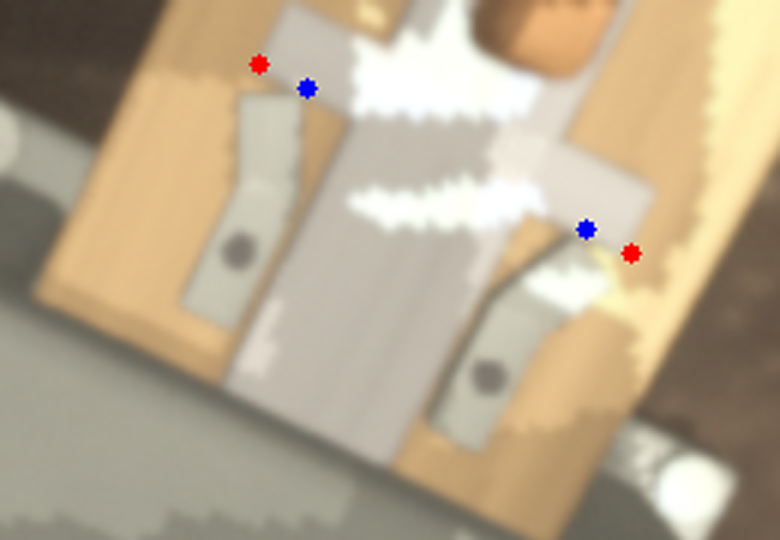

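```bash
python3 q.py; python3 -c "
from rig import *
print(finish_job())"
```

```text
26.2 [0.62458569 0.22963147 0.17283092] [ 6.12184198  0.2007227  -4.44872962] [ 0.11211231 -1.04411324  0.07555042] 0.00891519199976742 1.1196584205327382 -1.707930552171747
the job is handed in; nothing more can be done
None
```

The slab roller is set to the gauge bar, and I handed the job in at about 26 s with the fingers still gripping the wing. No verdict came back, so the results below are my own checks.

- **Gauge bar:** I laid it on the bed and slid it nose first under the roller until it butted against the guides. It stopped hard, with about 21 N against the push. The last wrist picture shows the cross-piece at the guide mouths, within about 2 mm, with the left side perhaps 1–2 mm short.
- **Screw:** I turned it clockwise until the torque rose to about 0.37 N m, which I took as seated. I then backed it off 97° in all, which comes to about a quarter turn from the seat. By my estimate the joint stands at 1.05 to 1.1 rad.
- **Roller and grip:** The wing rose 3.2 mm on the way back, which fits the thread. It stood still at the last reading, with the pads 8.9 mm apart on it.

**Doubts:**
- My angle readings may be about 0.05 rad off, because the torque began to climb at 2.69 rad on my scale, not at 2.62.
- A steady side load of about 6 N on the gripper remained at the end.
- Early on, a wrong turn direction ran the last joint to its 2.97 rad stop; I turned it back the other way and it cost only time.
- I did not measure the jars, timer, kidney or stamp again at the end. No move came near them.

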